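# Top up the pellet magazine tube

### The job

Put the last moulding pellet from the grey tray into the mouth of the clear magazine tube; it will hang up on the tube's spring wires. Then push it down with the tamping rod until it bottoms out on the pellets already packed inside, and hold it there a moment with a firm push of about 20 N so that no gap is left; the pellets are brittle, so never press with more than 40 N. Stand the rod back in its blue stand and leave the other things on the bench where they are.

Things in the scene. Friction and masses are not known exactly. Their poses are not given: they have to be found in the camera images.
- pellet: Dark grey cylinder of moulding compound, 20 mm in diameter, 30 mm tall, about 30 g, edges rounded 1.5 mm. Stands upright in a seat of the grey tray. Origin: centre of its underside, z up along its axis.
- pellet_tray: Grey plastic tray plate, 130 x 46 mm and 10 mm thick, fixed to the bench, with three round seats 23 mm wide and 4 mm deep in a row along its x axis, 42 mm apart; the pellet stands in the middle one (its underside 6 mm above the bench), the others are empty. Origin: centre of the underside.
- magazine_tube: Clear upright tube, 33 mm outside, fixed to the bench on a steel foot 100 x 80 x 12 mm with a dark clamp block 50 x 50 mm, 50 mm high. Bore 23 mm, funnel 31 mm wide (41 mm outside) in the top 10 mm. Packed pellets on a rubber pad already fill its lower part: their top lies 75 to 100 mm below the mouth, not measured, and gives about 1 mm per 6 N. Origin: on the axis at bench height, z up.
- tube_mouth (a point): Centre of the tube's mouth, 150 mm above the bench. Three sprung wires along the bore grip a pellet: one let go in the mouth slides in until its underside is about 45 to 50 mm below the mouth and hangs there. To push it on takes about 3 to 9 N all the way down, until it meets the packed pellets.
- tamping_rod: Rod standing upright in the blue stand, 152 mm long, 120 g. White foot 18 mm wide, 14 mm high; steel shaft 12 mm; black flange 38 mm wide from 100 to 106 mm above the foot's underside; above it a round black handle 22 mm wide up to 151 mm. The fingertips can bear down on the flange. Origin: centre of the foot's underside, z up to the handle.
- rod_stand: Blue block 54 x 54 mm, 70 mm high, on an steel plate 85 x 85 x 8 mm, fixed to the bench. A vertical hole 24 mm wide, open at the top, its floor 10 mm above the bench; the rod's foot stands on that floor. Origin: on the hole's axis at bench height.
- loupe: Black eye loupe, 39 mm wide, 31 mm high, loose; a bystander. Origin: centre of its underside.
- swab_jar: Blue cup of cotton swabs at the back of the bench, 58 mm wide, 85 mm high, loose; a bystander. Origin: centre of its underside.
Things that resemble listed ones, but are neither listed nor needed, are in the scene too. What is shaped like the pellet but red or yellow is not meant.

How it is judged:
By the outcome, as a careful person would: the job done as asked, in the order asked, and still so for the second after the job is handed in, with the robot touching nothing.
It also fails if it takes over 64 s, if anything falls off the work surface, if the arm or the gripper's body presses on something with over 40 N, if the wrist force passes 120 N, or if a joint passes its speed limit or range.

### The arm

A 6-joint arm with a two-finger parallel gripper is mounted at the origin on the work surface; the furniture and walls round the work are solid. World frame = base frame: x ahead of the robot, y to its left, z up, the work surface at z = 0. Lengths are in m, angles in rad, forces in N, time in s.
With the tool pointing down it reaches from about 0.275 to 0.85 m from the base axis. Payload 19 kg.
Tool frame: the origin (TCP) lies on the mounting face of the last link; the fingertips stand 173 mm ahead of it and the grasp point (between the pads) lies 155 mm ahead of it; z points along the fingers, y is the direction in which the jaws open and shut (so a half turn about z gives the same grasp; the last joint's range is limited). The gripper opens to 85 mm and grips with 20 to 120 N. Pads are 22 mm wide; open, the fingers measure 114 mm over their backs; the gripper's body (76 mm by 85 mm) begins 54 mm behind the grasp point. The pads swing forward as they close: fully open they stand 13 mm farther back than shut.
Start: joints at [-1.355, 0.15, 1.437, -0, 1.554, -0.134], TCP at [0.197, -0.54, 0.405] pointing down, gripper open.
Joint ranges: [-2.8, 2.8], [-0.68, 2.1], [0.12, 2.68], [-1.39, 4.53], [0.16, 2.79], [-2.81, 2.81]. Speed limits (rad/s): [1.89, 1.89, 2.22, 3.01, 3.01, 3.01].

### API

Orientations are given as a unit quaternion [w, x, y, z].
In Python, from station import read_state, read_camera, get_calibration, finish_job, spot_in gives the robot as it stands.
- The arm moves only by the tool apply_moves, never from a script. Its arguments are lists of equal length, an entry for each row: "linear": the shift along the tool's x, y, z in cm, a list of three; "dr": the turn, a rotation vector about the tool's x, y, z in degrees, a list of three; "hand": the opening, from 0 (shut) to 1 (fully open). In form: {"linear": [[x, y, z], ...], "dr": [[ax, ay, az], ...], "hand": [hand, ...]}. A call has 1 to 10 rows; each row is the pose to reach, as a shift and turn from the pose measured when the call began, along the tool's axes at that moment; what a row does not reach only later rows make up. A row lasts 1/10 s, in which the tool goes at most 50 mm and 8.59 degrees, less where a joint would pass 70% of its speed; a pose out of reach is approached as far as the arm can. A call with a gripper value outside its range is refused whole. The fingers move at their own pace and stop on an object; "newtons" is the grip in N (left out, the last holds). Time passes only in rows, so rows that repeat a pose let the fingers close. It gives the time, the measured TCP pose, the force and the opening at its end, in the units of the state.
- read_state(): the state, without advancing time (a new reading comes with each control period).
- read_camera(name): name is "side" or "top"; returns the picture (384x512x3 uint8, red, green, blue); there is no depth.
- get_calibration(name): a dict with "camera_matrix" (3x3 intrinsics, pixels), "R" (3x3) and "t" (3): a world point X has camera coordinates R X + t. Camera axes: x right, y down, z forward; pixel columns grow to the right and rows downward; lengths in m; the calibration is good to about 2 mm. A picture is of the moment at which its call begins. get_calibration takes no time and is no camera call.
- finish_job(): hands the job in, once; it reports no verdict.
Trained networks look in the newest picture that a camera, given by its name, has taken for a name from the list of things; names that differ only in an ending like _2 or _b are one class to them, and where a whole thing is asked for, a point or a joint stands for the part that bears it (a point fixed in the world has none). Each returns a list of dicts, best first, with "conf" (0 to 1); they miss things now and then, are a little off and sometimes report something else, mostly with a low value. They report only what shows in the picture. A call takes as long as a camera call. They do not tell look-alikes from the thing itself.
- spot_in(name, camera): "point" ([row, column] in pixels, amid what is visible of it).
The state is a dict: "time_s": time; "joint_pos": joint angles; "joint_velocities": joint speeds; "tau": joint torques, N m; "ee_pos": TCP position; "orientation": TCP orientation; "force": force on the tool from outside, world axes, zero at the start; "ft_torque": the same for the moment, N m; "gripper_width": finger opening in m.
Only numpy, scipy, OpenCV 4.12 (cv2) and the standard library are available. Lean on these libraries where they do the work, as an engineer would, in place of code of your own. Each camera call takes 0.05 s, during which the arm holds its last target.

## Working session

There is one attempt and no reset: what is moved stays moved. The work goes in short steps, Python scripts to look and compute and a tool call to move; the robot and the scene stay as the last step left them, time stands still between calls to the robot, and variables do not carry over. Pictures are saved under pics/ and viewed, and the job is handed in when it is done.

Besides the shell and the picture viewer there is one more tool, called after ">>>" as name(argument=value, ...) on one line, values as JSON. apply_moves: Moves the arm, as the interface text tells. Its arguments: {"type":"object","properties":{"linear":{"type":"array"},"dr":{"type":"array"},"hand":{"type":"array"},"newtons":{"type":"number"}},"required":["linear","dr","hand"]}

```bash
ls; mkdir -p pics
python3 - <<'E'
from station import *
import cv2,json
s=read_state();print(s)
for c in("side","top"):
    im=read_camera(c);cv2.imwrite(f"pics/{c}0.png",im[:,:,::-1])
    k=get_calibration(c);print(c,k)
    for n in["pellet","pellet_tray","magazine_tube","tube_mouth","tamping_rod","rod_stand","loupe","swab_jar"]:
        try: print(n,[( [round(v) for v in d["point"]],round(d["conf"],2)) for d in spot_in(n,c)])
        except Exception as e: print(n,e)
E
```

```text
pics
{'time_s': 0.0, 'joint_pos': array([-1.35500751e+00,  1.50982786e-01,  1.43796943e+00,  7.17094978e-06,
        1.55378299e+00, -1.34011585e-01]), 'joint_velocities': array([ 0.00027058,  0.00049144, -0.00031749, -0.00010617,  0.00027162,
       -0.00127339]), 'tau': array([-4.90677812e-04, -7.13053751e+01, -5.70865989e+01, -1.87606952e-04,
        9.05956869e-03,  1.55237508e-06]), 'ee_pos': array([ 0.19702989, -0.54016594,  0.40410784]), 'orientation': array([-5.70942315e-04,  9.84743760e-01,  1.74009774e-01, -1.97701417e-05]), 'force': array([ 0.15151935, -0.6685941 ,  1.23800047]), 'ft_torque': array([-0.00840034, -0.03146246, -0.04202204]), 'gripper_width': 0.08516632463173428}
side {'camera_matrix': array([[364.83839899,   0.        , 252.58519589],
       [  0.        , 364.83839899, 190.95610913],
       [  0.        ,   0.        ,   1.        ]]), 'R': array([[ 0.95382679, -0.30031119,  0.00525816],
       [-0.14371035, -0.47167506, -0.86998274],
       [ 0.2637457 ,  0.82905719, -0.49305413]]), 't': array([-0.46480236,  0.24666898,  0.69955896])}
pellet [([315, 228], 
[... 192 characters left out ...]
oupe [([203, 251], 0.77)]
swab_jar []
top {'camera_matrix': array([[457.52501384,   0.        , 259.64157043],
       [  0.        , 457.52501384, 185.90838522],
       [  0.        ,   0.        ,   1.        ]]), 'R': array([[ 2.94970242e-02, -9.99547630e-01,  5.87034412e-03],
       [-9.73460247e-01, -3.00596038e-02, -2.26873461e-01],
       [ 2.26947290e-01,  9.77545329e-04, -9.73906552e-01]]), 't': array([0.07677335, 0.54065165, 1.10663397])}
pellet [([241, 340], 0.55)]
pellet_tray [([224, 306], 0.92)]
magazine_tube [([211, 253], 0.97)]
tube_mouth [([211, 252], 0.98)]
tamping_rod [([218, 174], 0.78)]
rod_stand [([224, 189], 0.66)]
loupe [([177, 196], 0.63)]
swab_jar [([144, 232], 0.84)]
```

View pics/side0.png

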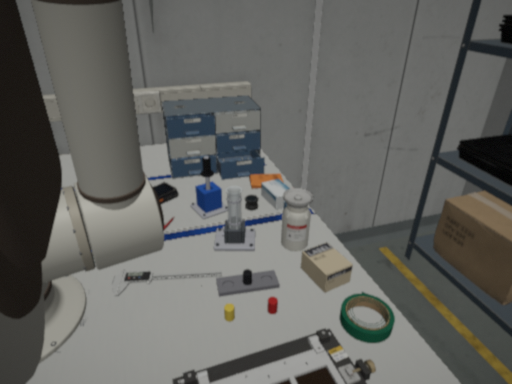

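View pics/top0.png

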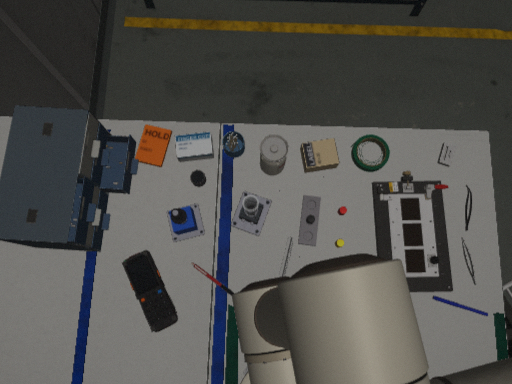

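Run:
```python
import cv2
a=cv2.imread("pics/side0.png")[130:340,150:330];cv2.imwrite("pics/side0c.png",cv2.resize(a,None,fx=2.8,fy=2.8,interpolation=2))
a=cv2.imread("pics/top0.png")[130:280,140:370];cv2.imwrite("pics/top0c.png",cv2.resize(a,None,fx=3.4,fy=3.4,interpolation=2))
```

```text
(no output)
```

View pics/side0c.png

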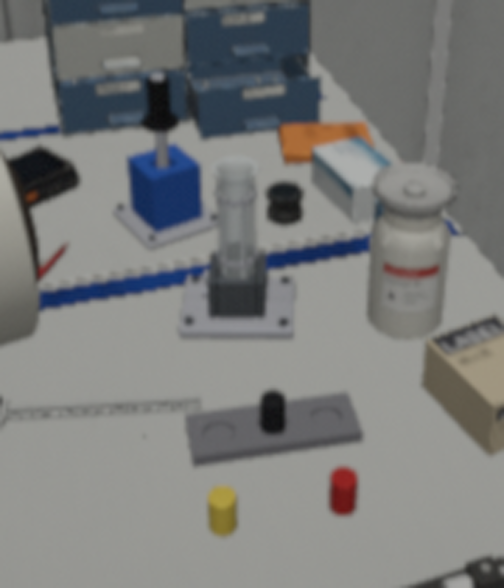

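View pics/top0c.png

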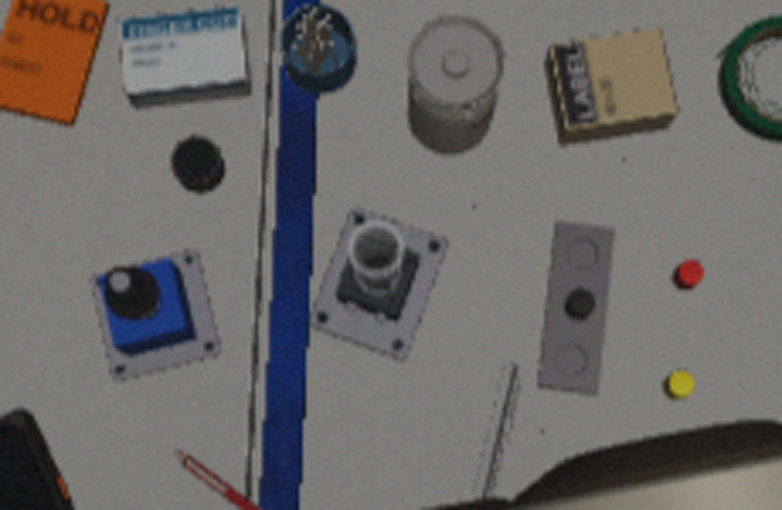

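Run:
```python
import cv2,numpy as np
def tile(f,c,h=26,s=10,):
    im=cv2.imread(f);r,k=c
    a=im[r-h:r+h,k-h:k+h];a=cv2.resize(a,None,fx=s//2*1,fy=s//2,interpolation=cv2.INTER_CUBIC)
    for i in range(0,2*h,10):
        cv2.putText(a,str(k-h+i),(i*s//2,8),0,.3,(0,0,255),1);cv2.putText(a,str(r-h+i),(0,i*s//2+8),0,.3,(0,0,255),1)
        cv2.line(a,(i*s//2,0),(i*s//2,a.shape[0]),(0,255,255),1);cv2.line(a,(0,i*s//2),(a.shape[1],i*s//2),(0,255,255),1)
    return a
t=[tile("pics/top0.png",c) for c in[(220,310),(212,253),(220,183)]]
u=[tile("pics/side0.png",c) for c in[(280,247),(206,235),(176,207)]]
o=np.vstack([np.hstack(t),np.hstack(u)]);print(o.shape);cv2.imwrite("pics/tiles.png",o)
```

```text
(520, 780, 3)
```

View pics/tiles.png

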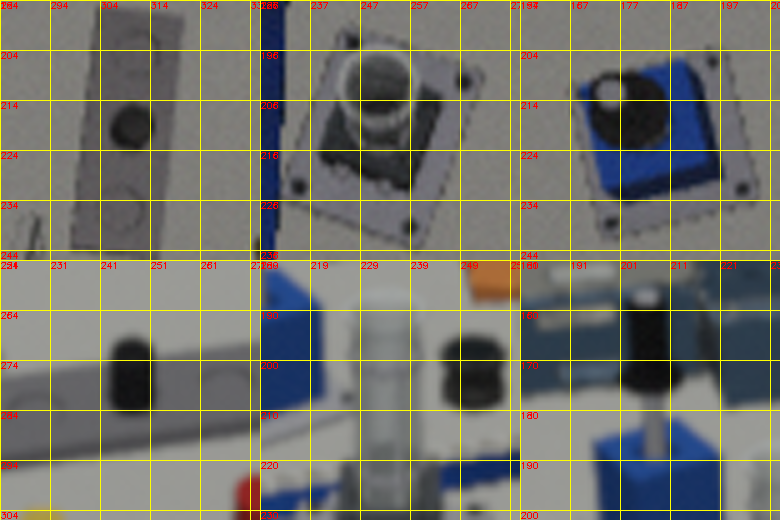

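```bash
cat > h.py <<'E'
import numpy as np
from station import *
def ray(c,rc):
    k=get_calibration(c);R=np.array(k["R"]);t=np.array(k["t"])
    d=R.T@np.linalg.inv(k["camera_matrix"])@np.array([rc[1],rc[0],1.]);o=-R.T@t
    return o,d/np.linalg.norm(d)
def bp(c,rc,z):
    o,d=ray(c,rc);return o+d*(z-o[2])/d[2]
def tri(rt,rs):
    A=np.zeros((3,3));b=np.zeros(3)
    for c,p in(("top",rt),("side",rs)):
        o,d=ray(c,p);M=np.eye(3)-np.outer(d,d);A+=M;b+=M@o
    return np.linalg.solve(A,b)
def proj(c,X):
    k=get_calibration(c);q=k["camera_matrix"]@(k["R"]@np.array(X)+k["t"]);return q[1]/q[2],q[0]/q[2]
E
python3 - <<'E'
from h import *
np.set_printoptions(precision=4,suppress=True)
for n,t,s,z in[("pellet",(219.6,310.4),(277,247.4),.022),("mouth",(203,250.6),(187.8,234.2),.15),("cap",(212.4,175),(157.4,206.6),.161),("flange",(216.2,178.8),(173,207.2),.113)]:
    print(n,bp("top",t,z),bp("side",s,z),tri(t,s))
print("standplate",bp("top",(222.4,185.2),.008),"tubeplate",bp("top",(212.8,251.2),.012))
for p in[(352,42),(464,80),(410,226),(298,187)]: print("tube screw",bp("top",(186+p[1]/5,227+(p[0]-260)/5),.012))
for p in[(712,60),(742,188),(610,224)]: print("stand screw",bp("top",(194+p[1]/5,157+(p[0]-520)/5),.008))
# tray ends
for c in[(97,8),(183,14),(155,250),(70,247)]: print("tray",bp("top",(194+c[1]/5,284+c[0]/5),.01))
E
```

```text
pellet [ 0.4615 -0.0415  0.022 ] [ 0.4615 -0.0449  0.022 ] [ 0.4622 -0.0419  0.0191]
mouth [0.4759 0.1129 0.15  ] [0.4782 0.1161 0.15  ] [0.4765 0.1127 0.1519]
cap [0.4465 0.2855 0.161 ] [0.4462 0.2791 0.161 ] [0.4472 0.2861 0.1578]
flange [0.4456 0.2847 0.113 ] [0.4458 0.2826 0.113 ] [0.446  0.2849 0.1118]
standplate [0.4464 0.2854 0.008 ] tubeplate [0.4765 0.1131 0.012 ]
tube screw [0.5254 0.1302 0.012 ]
tube screw [0.5067 0.0702 0.012 ]
tube screw [0.4284 0.0964 0.012 ]
tube screw [0.4471 0.1556 0.012 ]
stand screw [0.4908 0.2614 0.008 ]
stand screw [0.4235 0.2416 0.008 ]
stand screw [0.4026 0.3091 0.008 ]
tray [ 0.5273 -0.024   0.01  ]
tray [ 0.5255 -0.0697  0.01  ]
tray [ 0.3999 -0.0551  0.01  ]
tray [ 0.4001 -0.0109  0.01  ]
```

Candidates for the pellet: dark cylinder in the tray's middle seat (side col 247,row 277; top 310,220), red (side 272,305; top 342,210), yellow (side 229,312; top 340,243), plus the black loupe (side 251,203). The crops show the dark grey one in the middle seat, so that is the pellet. Estimated positions are pellet (.4615,-.042), tube (.476,.113) and rod (.446,.285), and the two cameras agree.

```bash
cat >> h.py <<'E'
from scipy.spatial.transform import Rotation as Ro
def goal(x,y,z,jaw=0.):
    "jaw: world angle of tool y (deg), tool straight down"
    s=read_state();q=s["orientation"];R=Ro.from_quat([q[1],q[2],q[3],q[0]])
    j=np.deg2rad(jaw);ty=np.array([np.cos(j),np.sin(j),0]);tz=np.array([0,0,-1.]);tx=np.cross(ty,tz)
    best=min(( (R.inv()*Ro.from_matrix(np.c_[a*tx,a*ty,tz])).as_rotvec(degrees=True) for a in(1,-1)),key=np.linalg.norm)
    print("t",round(s["time_s"],2),"pos",s["ee_pos"].round(4),"F",s["force"].round(1),"w",round(s["gripper_width"],4))
    print("linear cm",(R.inv().apply(np.array([x,y,z])-s["ee_pos"])*100).round(2),"dr",best.round(2))
E
python3 -c "
from h import *
goal(.4615,-.042,.26)"
```

```text
t 0.9 pos [ 0.197  -0.5402  0.4047] F [ 0.6 -0.3 -0.1] w 0.0853
linear cm [ 41.92 -37.74  14.47] dr [ -0.    -0.   -69.96]
```

>>> apply_moves(linear=[[41.9, -37.7, 14.5], [41.9, -37.7, 14.5], [41.9, -37.7, 14.5], [41.9, -37.7, 14.5], [41.9, -37.7, 14.5], [41.9, -37.7, 14.5], [41.9, -37.7, 14.5], [41.9, -37.7, 14.5], [41.9, -37.7, 14.5], [41.9, -37.7, 14.5]], dr=[[0, 0, -70], [0, 0, -70], [0, 0, -70], [0, 0, -70], [0, 0, -70], [0, 0, -70], [0, 0, -70], [0, 0, -70], [0, 0, -70], [0, 0, -70]], hand=[0.6, 0.6, 0.6, 0.6, 0.6, 0.6, 0.6, 0.6, 0.6, 0.6], newtons=30)

```text
time_s: 1.9
ee_pos: [0.4246, -0.1105, 0.28]
orientation: [0.0, 0.706, 0.708, 0.0]
force: [1.5, -0.4, -0.6]
gripper_width: 0.0515
```

```bash
python3 -c "
from h import *
goal(.4615,-.042,.23)"
```

```text
t 1.9 pos [ 0.4246 -0.1105  0.28  ] F [ 1.5 -0.4 -0.6] w 0.0515
linear cm [6.85 3.69 5.01] dr [0.05 0.02 0.11]
```

>>> apply_moves(linear=[[6.85, 3.7, 4.0], [6.85, 3.7, 5.0], [6.85, 3.7, 5.0], [6.85, 3.7, 5.0]], dr=[[0, 0, 0], [0, 0, 0], [0, 0, 0], [0, 0, 0]], hand=[0.5, 0.5, 0.5, 0.5])

```text
time_s: 2.3
ee_pos: [0.4616, -0.0415, 0.2297]
orientation: [-0.0, 0.706, 0.708, -0.0]
force: [-0.5, 0.0, 0.8]
gripper_width: 0.0431
```

Run:
```python
from h import *
import cv2
goal(.4615,-.042,.195)
b=read_camera("side")[:,:,::-1][200:320,180:320];
cv2.imwrite("pics/p1.png",cv2.resize(b,None,fx=5,fy=5,interpolation=2))
```

```text
t 2.3 pos [ 0.4616 -0.0415  0.2297] F [-0.5  0.   0.8] w 0.0431
linear cm [-0.05 -0.01  3.47] dr [-0.02  0.01  0.22]
```

View pics/p1.png

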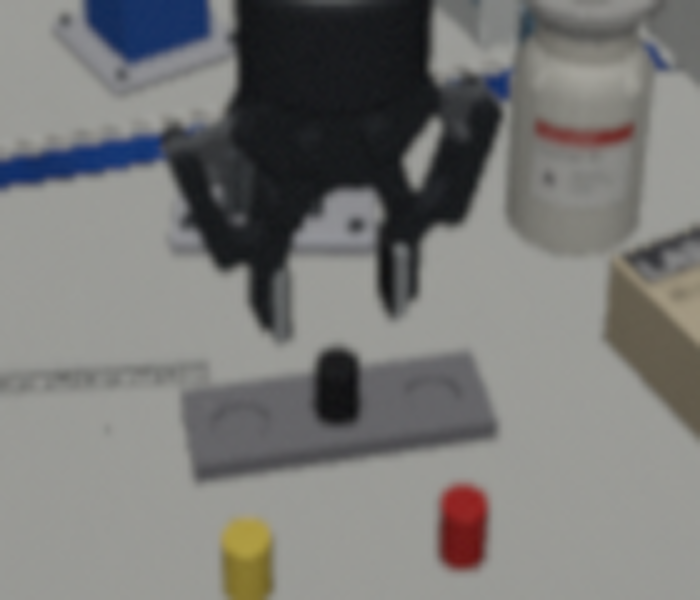

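The open jaws straddle the pellet in the middle seat (crop 338,385) and the tips are centred on it, at crop columns 283 and 400.

>>> apply_moves(linear=[[-0.05, 0, 2.0], [-0.05, 0, 3.5], [-0.05, 0, 3.5], [-0.05, 0, 3.5], [-0.05, 0, 3.5], [-0.05, 0, 3.5], [-0.05, 0, 3.5], [-0.05, 0, 3.5], [-0.05, 0, 3.5]], dr=[[0, 0, 0], [0, 0, 0], [0, 0, 0], [0, 0, 0], [0, 0, 0], [0, 0, 0], [0, 0, 0], [0, 0, 0], [0, 0, 0]], hand=[0.5, 0.4, 0.4, 0, 0, 0, 0, 0, 0], newtons=30)

```text
time_s: 3.25
ee_pos: [0.462, -0.0431, 0.1965]
orientation: [0.002, 0.706, 0.708, 0.0]
force: [-1.6, -3.1, 8.7]
gripper_width: 0.0187
```

Run:
```python
from h import *
import cv2
goal(.4615,-.042,.195)
b=read_camera("side")[:,:,::-1][200:320,180:320];
a=read_camera("top")[:,:,::-1][170:270,250:370]
cv2.imwrite("pics/p2.png",np.hstack([cv2.resize(b,(466,400),interpolation=2),cv2.resize(a,(330,275),interpolation=2)[:,:].copy() if 0 else cv2.copyMakeBorder(cv2.resize(a,(330,275)),0,125,0,0,0)]))
print(read_state()["ft_torque"])
```

```text
t 3.25 pos [ 0.462  -0.0431  0.1965] F [-1.6 -3.1  8.7] w 0.0187
linear cm [ 0.11 -0.05  0.15] dr [0.15 0.09 0.14]
[-0.42543985  0.36044274  0.00460252]
```

View pics/p2.png

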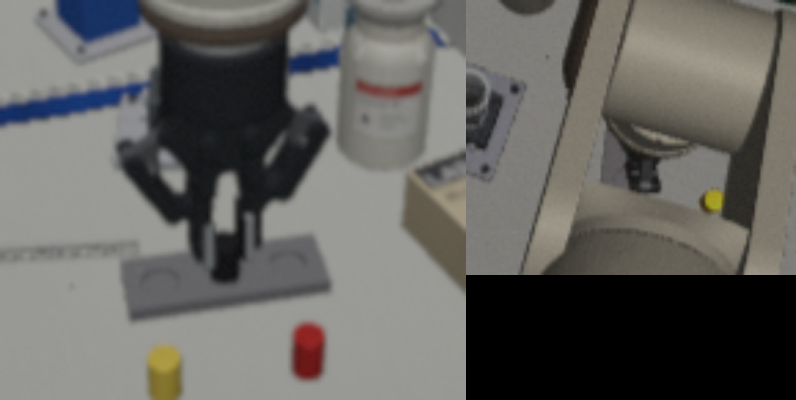

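>>> apply_moves(linear=[[0.1, 0, -0.5], [0.1, 0, -1.5], [0.1, 0, -3], [0.1, 0, -6], [0.1, 0, -10], [0.1, 0, -15], [0.1, 0, -15.3], [0.1, 0, -15.3]], dr=[[0, 0, 0], [0, 0, 0], [0, 0, 0], [0, 0, 0], [0, 0, 0], [0, 0, 0], [0, 0, 0], [0, 0, 0]], hand=[0, 0, 0, 0, 0, 0, 0, 0])

```text
time_s: 4.15
ee_pos: [0.4615, -0.0417, 0.3515]
orientation: [0.003, 0.706, 0.708, 0.001]
force: [0.3, 0.7, 0.1]
gripper_width: 0.0179
```

Run:
```python
from h import *
import cv2
goal(.476,.113,.36)
b=read_camera("side")[:,:,::-1];print(read_state()["force"])
X=np.array([.4615,-.042,.345-.173]);
p=proj("side",X);print(p);r,c=int(p[0]),int(p[1])
cv2.imwrite("pics/p3.png",cv2.resize(b[r-40:r+40,c-50:c+50],None,fx=7,fy=7,interpolation=2))
```

```text
t 4.15 pos [ 0.4615 -0.0417  0.3515] F [0.3 0.7 0.1] w 0.0179
linear cm [15.47  1.5  -0.88] dr [0.34 0.13 0.15]
[-0.06318301 -0.44793786 -1.64837933]
(np.float64(217.2250141580637), np.float64(246.8167352850395))
```

View pics/p3.png

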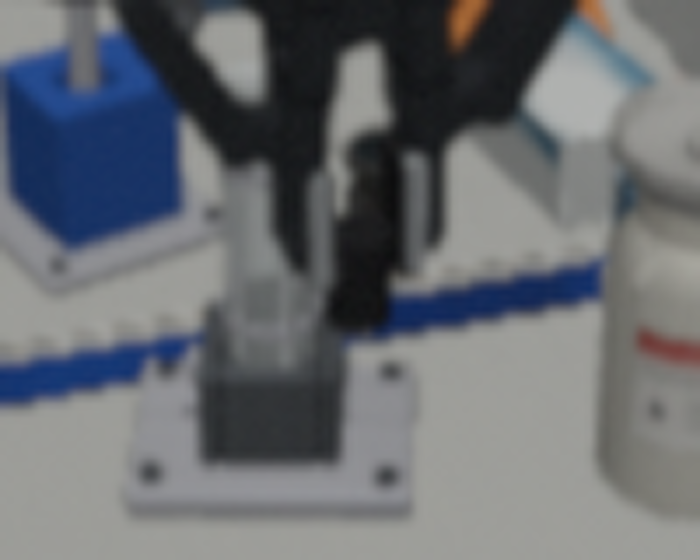

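Run:
```python
from h import *
import cv2
b=read_camera("side")[:,:,::-1];c0=read_camera("top")[:,:,::-1]
def g(a,s): 
    a=cv2.resize(a,None,fx=s,fy=s,interpolation=2); return (255*(a/255.)**.45).astype(np.uint8)
A=g(b[185:235,222:272],8)
p=proj("top",[.4615,-.042,.17]);r,c=map(int,p);print(p)
B=g(c0[r-25:r+25,c-25:c+25],8)
cv2.imwrite("pics/p4.png",np.hstack([A,B]))
for z in(.161,.191): print(z,proj("side",[.4615,-.042,z]))
for x in(.4515,.4715): print(x,proj("side",[x,-.042,.176]))
print(proj("side",[.4615,-.042,.3515-.173]))
```

```text
(np.float64(209.57455380942184), np.float64(317.9892019430854))
0.161 (np.float64(221.9613717076756), np.float64(246.83113773447607))
0.191 (np.float64(208.86923470002515), np.float64(246.79132679552274))
0.4515 (np.float64(216.32950051166372), np.float64(241.79717764188024))
0.4715 (np.float64(214.64584007858565), np.float64(251.78804691329344))
(np.float64(214.39168225432036), np.float64(246.80811960958573))
```

View pics/p4.png

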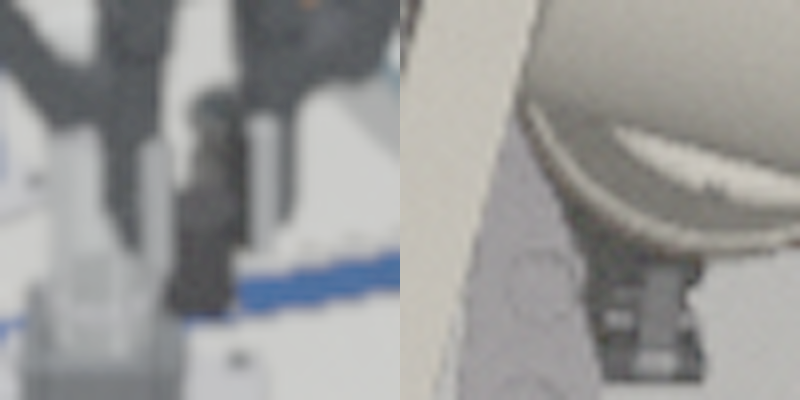

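The dark pellet sits between the pads with its underside at about side row 224, col 247. That is where it was predicted (z≈0.161), about 16 mm below the tips.

>>> apply_moves(linear=[[3, 0.3, -0.9], [7, 0.7, -0.9], [11, 1.1, -0.9], [14, 1.4, -0.9], [15.5, 1.5, -0.9], [15.5, 1.5, -0.9], [15.5, 1.5, -0.9]], dr=[[0, 0, 0], [0.3, 0.1, 0], [0.3, 0.1, 0], [0.3, 0.1, 0], [0.3, 0.1, 0], [0.3, 0.1, 0], [0.3, 0.1, 0]], hand=[0, 0, 0, 0, 0, 0, 0])

```text
time_s: 5.0
ee_pos: [0.4758, 0.1132, 0.3566]
orientation: [-0.002, 0.706, 0.708, -0.002]
force: [-0.0, -0.3, -0.5]
gripper_width: 0.0185
```

Run:
```python
from h import *
import cv2
goal(.476,.113,.325)
b=read_camera("side")[:,:,::-1];c0=read_camera("top")[:,:,::-1]
def g(a,s): 
    a=cv2.resize(a,None,fx=s,fy=s,interpolation=2); return (255*(a/255.)**.45).astype(np.uint8)
A=g(b[150:230,205:265],7)[:, :400]
p=proj("top",[.476,.113,.17]);r,c=map(int,p);print(p)
B=cv2.resize(g(c0[r-35:r+35,c-25:c+25],8),(400,560))
cv2.imwrite("pics/p5.png",np.hstack([A,B]))
print(proj("side",[.476,.113,.1695]),proj("side",[.476,.113,.15]))
```

```text
t 5.0 pos [0.4758 0.1132 0.3566] F [-0.  -0.3 -0.5] w 0.0185
linear cm [-0.02  0.04  3.16] dr [-0.33 -0.02  0.19]
(np.float64(201.3100013477636), np.float64(250.42442004554766))
(np.float64(181.12829235549063), np.float64(233.4416446492403)) (np.float64(188.56632267724908), np.float64(233.61522845546472))
```

View pics/p5.png

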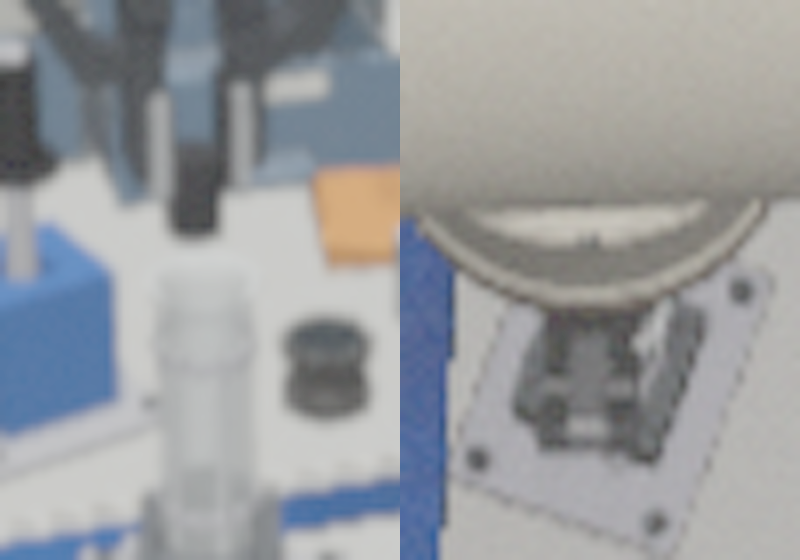

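Side view: the pellet's underside is at crop x≈195 and the tube axis at x≈204, so I shift +2.5 mm in x before lowering.

>>> apply_moves(linear=[[0, 0.27, 0.3], [0, 0.27, 1.0], [0, 0.27, 1.8], [0, 0.27, 2.0], [0, 0.27, 2.0]], dr=[[0, 0, 0], [-0.3, 0, 0.2], [-0.3, 0, 0.2], [-0.3, 0, 0.2], [-0.3, 0, 0.2]], hand=[0, 0, 0, 0, 0])

```text
time_s: 5.6
ee_pos: [0.4784, 0.1125, 0.3364]
orientation: [-0.0, 0.708, 0.706, -0.0]
force: [-1.0, -0.0, -0.4]
gripper_width: 0.0182
```

Run:
```python
from h import *
import cv2
goal(.4785,.113,.325)
b=read_camera("side")[:,:,::-1]
def g(a,s): 
    a=cv2.resize(a,None,fx=s,fy=s,interpolation=2); return (255*(a/255.)**.45).astype(np.uint8)
cv2.imwrite("pics/p6.png",g(b[150:230,205:265],7))
```

```text
t 5.6 pos [0.4784 0.1125 0.3364] F [-1.  -0.  -0.4] w 0.0182
linear cm [0.05 0.02 1.14] dr [-0.05 -0.02 -0.1 ]
```

View pics/p6.png

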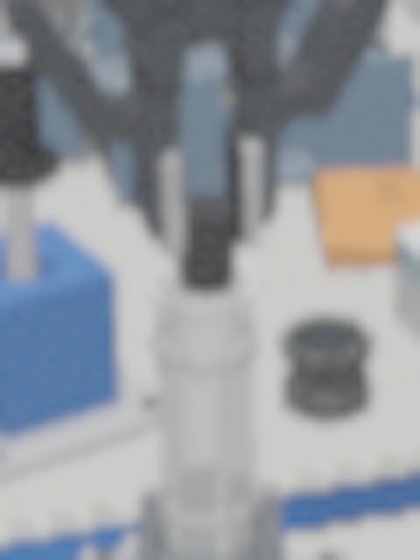

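Pellet centre is at crop x≈207 and the tube axis at ≈205, with the pellet just inside the rim. Lowering.

>>> apply_moves(linear=[[0, 0, 0.4], [0, 0, 0.8], [0, 0, 1.1], [0, 0, 1.1]], dr=[[0, 0, 0], [0, 0, 0], [0, 0, 0], [0, 0, 0]], hand=[0, 0, 0, 0])

```text
time_s: 6.05
ee_pos: [0.4782, 0.1124, 0.3251]
orientation: [-0.0, 0.708, 0.707, -0.001]
force: [-2.5, -1.8, -2.0]
gripper_width: 0.0187
```

>>> apply_moves(linear=[[0, 0, 0], [0, 0, 0], [0, 0, 0], [0, 0, 0], [0, 0, -1], [0, 0, -3], [0, 0, -5], [0, 0, -5]], dr=[[0, 0, 0], [0, 0, 0], [0, 0, 0], [0, 0, 0], [0, 0, 0], [0, 0, 0], [0, 0, 0], [0, 0, 0]], hand=[0.5, 0.5, 0.5, 0.5, 0.5, 0.5, 0.5, 0.5])

```text
time_s: 6.85
ee_pos: [0.4786, 0.1125, 0.3784]
orientation: [0.001, 0.708, 0.707, 0.001]
force: [-0.4, -0.8, 0.3]
gripper_width: 0.0424
```

Run:
```python
from h import *
import cv2
goal(.446,.285,.40)
b=read_camera("side")[:,:,::-1]
def g(a,s): 
    a=cv2.resize(a,None,fx=s,fy=s,interpolation=2); return (255*(a/255.)**.45).astype(np.uint8)
cv2.imwrite("pics/p7.png",g(b[150:250,195:275],6))
for z in (.15,.1,.05): print(z,proj("side",[.476,.113,z]))
```

```text
t 6.85 pos [0.4786 0.1125 0.3784] F [-0.4 -0.8  0.3] w 0.0424
linear cm [17.24 -3.28 -2.17] dr [ 0.17 -0.01 -0.09]
0.15 (np.float64(188.56632267724908), np.float64(233.61522845546472))
0.1 (np.float64(206.88654961815058), np.float64(234.04277373099208))
0.05 (np.float64(224.1965390549469), np.float64(234.44674275533907))
```

View pics/p7.png

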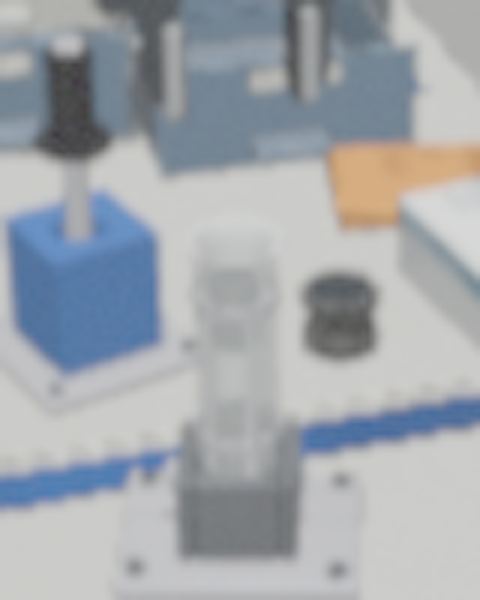

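The pellet now hangs in the tube (crop 237, 270-340, z≈0.10-0.13), and the rod stands upright at crop (72,40-240). Going to the rod.

>>> apply_moves(linear=[[4, -0.8, -2.2], [9, -1.7, -2.2], [14, -2.6, -2.2], [17.2, -3.3, -2.2], [17.2, -3.3, -2.2], [17.2, -3.3, -2.2], [17.2, -3.3, -2.2]], dr=[[0, 0, 0], [0.2, 0, 0], [0.2, 0, 0], [0.2, 0, 0], [0.2, 0, 0], [0.2, 0, 0], [0.2, 0, 0]], hand=[0.55, 0.55, 0.55, 0.55, 0.55, 0.55, 0.55], newtons=60)

```text
time_s: 7.6
ee_pos: [0.4459, 0.2838, 0.3985]
orientation: [-0.001, 0.708, 0.706, -0.001]
force: [-0.2, -0.5, 0.6]
gripper_width: 0.047
```

Run:
```python
from h import *
import cv2
goal(.446,.285,.293)
b=read_camera("side")[:,:,::-1];c0=read_camera("top")[:,:,::-1]
def g(a,s): 
    a=cv2.resize(a,None,fx=s,fy=s,interpolation=2); return (255*(a/255.)**.45).astype(np.uint8)
p=proj("top",[.446,.285,.17]);r,c=map(int,p)
cv2.imwrite("pics/p8.png",np.hstack([g(b[120:220,175:241],6),g(c0[r-50:r+50,c-30:c+30],6)]))
```

```text
t 7.6 pos [0.4459 0.2838 0.3985] F [-0.2 -0.5  0.6] w 0.047
linear cm [ 0.12  0.04 10.55] dr [-0.15  0.02 -0.13]
```

View pics/p8.png

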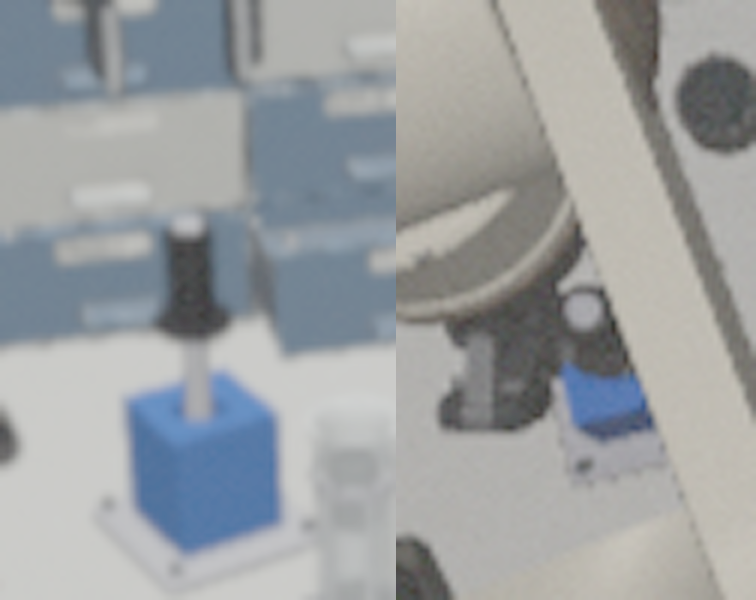

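Run:
```python
from h import *
p=proj("top",[.446,.285,.17]);r,c=map(int,p)
for X in([.446,.285,.161],[.415,.285,.225],[.405,.285,.26],[.395,.285,.30]):
    q=proj("top",X);print(X,[(q[1]-c+30)*6+396,(q[0]-r+50)*6])
r,c=120,175
for X in([.446,.285,.161],[.4225,.285,.228],[.4695,.285,.228]):
    q=proj("side",X);print(X,[(q[1]-c)*6,(q[0]-r)*6])
```

```text
[0.446, 0.285, 0.161] [np.float64(583.3009497503251), np.float64(309.75917388155705)]
[0.415, 0.285, 0.225] [np.float64(546.0127634208477), np.float64(364.85442799896856)]
[0.405, 0.285, 0.26] [np.float64(524.8438481135927), np.float64(378.3442958099789)]
[0.395, 0.285, 0.3] [np.float64(498.90587453625835), np.float64(390.78059473674085)]
[0.446, 0.285, 0.161] [np.float64(186.54155987121862), np.float64(219.16761734692034)]
[0.4225, 0.285, 0.228] [np.float64(123.173019199044), np.float64(81.91925271455352)]
[0.4695, 0.285, 0.228] [np.float64(231.25144735347413), np.float64(70.80966955158698)]
```

The projections match the picture: the cap is predicted at (583,310) and seen at (585,310), and the pad midpoint is at side crop x≈177. Descending to the handle and gripping.

>>> apply_moves(linear=[[0.1, 0, 3.5], [0.1, 0, 7], [0.1, 0, 9.5], [0.1, 0, 10.5], [0.1, 0, 10.5], [0.1, 0, 10.5], [0.1, 0, 10.5], [0.1, 0, 10.5], [0.1, 0, 10.5], [0.1, 0, 10.5]], dr=[[0, 0, 0], [0, 0, 0], [0, 0, 0], [0, 0, 0], [0, 0, 0], [0, 0, 0], [0, 0, 0], [0, 0, 0], [0, 0, 0], [0, 0, 0]], hand=[0.55, 0.55, 0.55, 0.55, 0.55, 0, 0, 0, 0, 0], newtons=60)

```text
time_s: 8.7
ee_pos: [0.4461, 0.2847, 0.2954]
orientation: [-0.0, 0.708, 0.706, 0.0]
force: [0.2, -0.1, 6.0]
gripper_width: 0.0206
```

>>> apply_moves(linear=[[0, 0, -1], [0, 0, -3], [0, 0, -5.5], [0, 0, -8.5], [0, 0, -12], [0, 0, -15], [0, 0, -17.5], [0, 0, -17.5], [0, 0, -17.5]], dr=[[0, 0, 0], [0, 0, 0], [0, 0, 0], [0, 0, 0], [0, 0, 0], [0, 0, 0], [0, 0, 0], [0, 0, 0], [0, 0, 0]], hand=[0, 0, 0, 0, 0, 0, 0, 0, 0])

```text
time_s: 9.6
ee_pos: [0.4458, 0.2844, 0.4712]
orientation: [-0.0, 0.708, 0.706, 0.001]
force: [0.3, -0.2, -2.7]
gripper_width: 0.0207
```

Run:
```python
from h import *
import cv2
goal(.4775,.113,.47)
b=read_camera("side")[:,:,::-1]
def g(a,s): 
    a=cv2.resize(a,None,fx=s,fy=s,interpolation=2); return (255*(a/255.)**.45).astype(np.uint8)
cv2.imwrite("pics/p9.png",g(b[70:220,165:265],4))
```

```text
t 9.6 pos [0.4458 0.2844 0.4712] F [ 0.3 -0.2 -2.7] w 0.0207
linear cm [-17.13   3.22   0.1 ] dr [ 0.08 -0.09 -0.17]
```

View pics/p9.png

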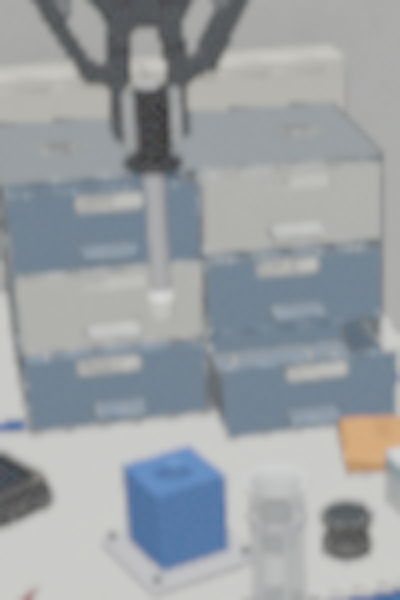

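Rod is held upright; its slight slant in the image matches the one it showed in the stand. The foot is at crop (160,300), and the loupe and stand are undisturbed.

>>> apply_moves(linear=[[-3, 0.6, 0], [-7, 1.3, 0], [-11.5, 2.2, 0], [-15, 2.8, 0], [-17.1, 3.2, 0], [-17.1, 3.2, 0], [-17.1, 3.2, 0], [-17.1, 3.2, 1.5], [-17.1, 3.2, 1.5]], dr=[[0, 0, 0], [0, 0, 0], [0, 0, 0], [0, 0, 0], [0, 0, 0], [0, 0, 0], [0, 0, 0], [0, 0, 0], [0, 0, 0]], hand=[0, 0, 0, 0, 0, 0, 0, 0, 0])

```text
time_s: 10.55
ee_pos: [0.4771, 0.1141, 0.4525]
orientation: [-0.001, 0.708, 0.706, -0.001]
force: [-0.7, -0.5, -1.5]
gripper_width: 0.0205
```

Run:
```python
from h import *
import cv2
goal(.4775,.113,.43)
b=read_camera("side")[:,:,::-1];c0=read_camera("top")[:,:,::-1]
def g(a,s): 
    a=cv2.resize(a,None,fx=s,fy=s,interpolation=2); return (255*(a/255.)**.45).astype(np.uint8)
p=proj("top",[.476,.113,.17]);r,c=map(int,p)
cv2.imwrite("pics/p10.png",np.hstack([g(b[120:220,205:265],6),g(c0[r-50:r+50,c-30:c+30],6)]))
```

```text
t 10.55 pos [0.4771 0.1141 0.4525] F [-0.7 -0.5 -1.5] w 0.0205
linear cm [-0.11  0.05  2.25] dr [-0.18 -0.04 -0.11]
```

View pics/p10.png

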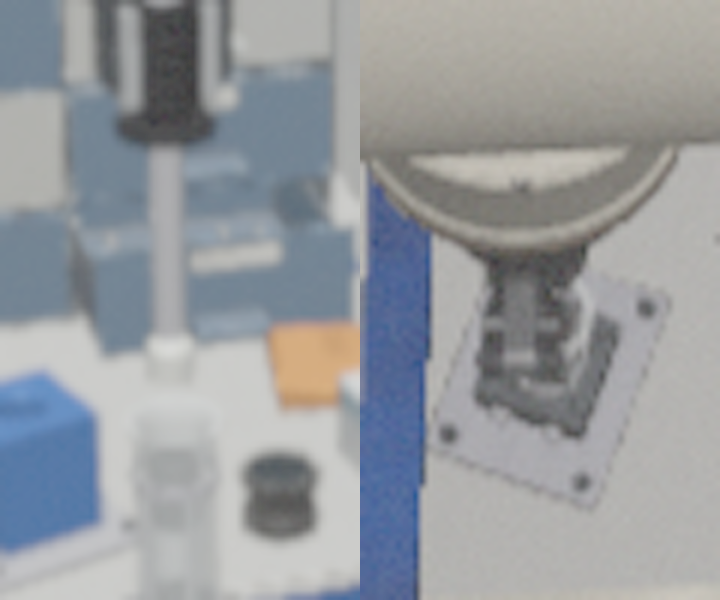

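Foot at crop x≈171, mouth centre at ≈174, so I correct +1 mm in x and lower into the funnel.

>>> apply_moves(linear=[[-0.1, 0.1, 0.3], [-0.1, 0.1, 1.2], [-0.1, 0.1, 2.0], [-0.1, 0.1, 2.7], [-0.1, 0.1, 2.7], [-0.1, 0.1, 2.7]], dr=[[0, 0, 0], [-0.2, 0, 0], [-0.2, 0, 0], [-0.2, 0, 0], [-0.2, 0, 0], [-0.2, 0, 0]], hand=[0, 0, 0, 0, 0, 0])

```text
time_s: 11.25
ee_pos: [0.4782, 0.113, 0.4273]
orientation: [0.0, 0.708, 0.706, 0.001]
force: [0.1, -0.1, -0.8]
gripper_width: 0.0205
```

Run:
```python
from h import *
import cv2
goal(.478,.113,.41)
b=read_camera("side")[:,:,::-1]
def g(a,s): 
    a=cv2.resize(a,None,fx=s,fy=s,interpolation=2); return (255*(a/255.)**.45).astype(np.uint8)
cv2.imwrite("pics/p11.png",g(b[140:230,205:265],6))
```

```text
t 11.25 pos [0.4782 0.113  0.4273] F [ 0.1 -0.1 -0.8] w 0.0205
linear cm [-0.   -0.02  1.73] dr [ 0.12 -0.05 -0.11]
```

View pics/p11.png

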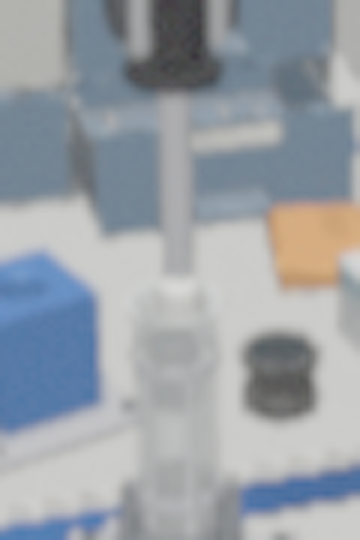

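Foot is inside the mouth and centred (177 vs 174). Easing down.

>>> apply_moves(linear=[[0, 0, 0.2], [0, 0, 0.4], [0, 0, 0.6], [0, 0, 0.8], [0, 0, 0.8]], dr=[[0, 0, 0], [0, 0, 0], [0, 0, 0], [0, 0, 0], [0, 0, 0]], hand=[0, 0, 0, 0, 0])

```text
time_s: 11.8
ee_pos: [0.4782, 0.113, 0.4193]
orientation: [0.0, 0.708, 0.706, 0.001]
force: [0.2, 0.3, -1.4]
gripper_width: 0.0204
```

>>> apply_moves(linear=[[0, 0, 0.2], [0, 0, 0.4], [0, 0, 0.6], [0, 0, 0.8], [0, 0, 0.8]], dr=[[0, 0, 0], [0, 0, 0], [0, 0, 0], [0, 0, 0], [0, 0, 0]], hand=[0, 0, 0, 0, 0])

```text
time_s: 12.3
ee_pos: [0.4782, 0.113, 0.4111]
orientation: [0.0, 0.708, 0.706, 0.001]
force: [0.9, 0.2, -0.2]
gripper_width: 0.0207
```

>>> apply_moves(linear=[[0, 0, 0.2], [0, 0, 0.4], [0, 0, 0.6], [0, 0, 0.8], [0, 0, 0.8]], dr=[[0, 0, 0], [0, 0, 0], [0, 0, 0], [0, 0, 0], [0, 0, 0]], hand=[0, 0, 0, 0, 0])

```text
time_s: 12.8
ee_pos: [0.4782, 0.113, 0.4029]
orientation: [0.0, 0.708, 0.706, 0.001]
force: [1.0, -0.0, 1.2]
gripper_width: 0.0211
```

>>> apply_moves(linear=[[0, 0, 0.2], [0, 0, 0.4], [0, 0, 0.6], [0, 0, 0.8]], dr=[[0, 0, 0], [0, 0, 0], [0, 0, 0], [0, 0, 0]], hand=[0, 0, 0, 0])

```text
time_s: 13.2
ee_pos: [0.4782, 0.113, 0.395]
orientation: [0.001, 0.708, 0.706, 0.001]
force: [0.4, 0.2, 5.9]
gripper_width: 0.0204
```

Run:
```python
from h import *
import cv2
goal(.478,.113,.39)
b=read_camera("side")[:,:,::-1]
def g(a,s): 
    a=cv2.resize(a,None,fx=s,fy=s,interpolation=2); return (255*(a/255.)**.45).astype(np.uint8)
cv2.imwrite("pics/p12.png",g(b[150:240,205:265],6))
for i in range(3): read_camera("side");print(read_state()["force"].round(1))
```

```text
t 13.2 pos [0.4782 0.113  0.395 ] F [0.4 0.2 5.9] w 0.0204
linear cm [-0.01 -0.03  0.5 ] dr [ 0.14 -0.05 -0.11]
[0.7 0.3 0.6]
[1.  0.5 0.1]
[ 0.2  0.  -0.1]
```

View pics/p12.png

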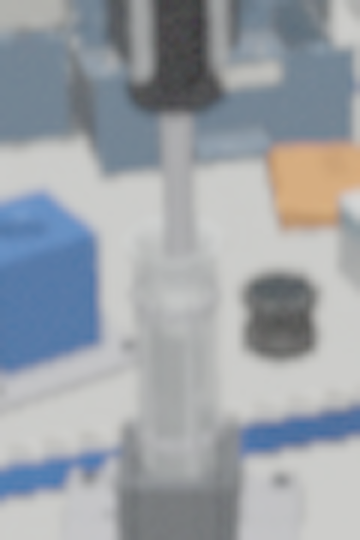

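The foot is in the bore and pushing the pellet down (foot z≈0.110). Continuing in 3 mm steps while watching the force.

>>> apply_moves(linear=[[0, 0, 0.1], [0, 0, 0.2], [0, 0, 0.3]], dr=[[0, 0, 0], [0, 0, 0], [0, 0, 0]], hand=[0, 0, 0])

```text
time_s: 13.7
ee_pos: [0.4782, 0.113, 0.3919]
orientation: [0.0, 0.708, 0.706, 0.001]
force: [0.3, 1.0, 6.4]
gripper_width: 0.0207
```

>>> apply_moves(linear=[[0, 0, 0.1], [0, 0, 0.2], [0, 0, 0.3]], dr=[[0, 0, 0], [0, 0, 0], [0, 0, 0]], hand=[0, 0, 0])

```text
time_s: 14.0
ee_pos: [0.4782, 0.113, 0.3893]
orientation: [0.001, 0.708, 0.706, 0.001]
force: [0.0, -0.0, 7.0]
gripper_width: 0.0206
```

>>> apply_moves(linear=[[0, 0, 0.1], [0, 0, 0.2], [0, 0, 0.3]], dr=[[0, 0, 0], [0, 0, 0], [0, 0, 0]], hand=[0, 0, 0])

```text
time_s: 14.3
ee_pos: [0.4782, 0.113, 0.3864]
orientation: [0.001, 0.708, 0.706, 0.001]
force: [-0.1, -0.8, 4.5]
gripper_width: 0.0203
```

>>> apply_moves(linear=[[0, 0, 0.1], [0, 0, 0.2], [0, 0, 0.3]], dr=[[0, 0, 0], [0, 0, 0], [0, 0, 0]], hand=[0, 0, 0])

```text
time_s: 14.6
ee_pos: [0.4783, 0.113, 0.3841]
orientation: [0.001, 0.708, 0.706, 0.002]
force: [-1.6, 0.4, 16.1]
gripper_width: 0.0205
```

>>> apply_moves(linear=[[0, 0, 0.05], [0, 0, 0.1]], dr=[[0, 0, 0], [0, 0, 0]], hand=[0, 0, 0])

```text
schema error: expected 2 entries
```

>>> apply_moves(linear=[[0, 0, 0.05], [0, 0, 0.1]], dr=[[0, 0, 0], [0, 0, 0]], hand=[0, 0])

```text
time_s: 14.8
ee_pos: [0.4783, 0.113, 0.3839]
orientation: [0.002, 0.708, 0.706, 0.002]
force: [-2.1, -0.7, 16.8]
gripper_width: 0.0208
```

>>> apply_moves(linear=[[0, 0, 0.13], [0, 0, 0.15]], dr=[[0, 0, 0], [0, 0, 0]], hand=[0, 0])

```text
time_s: 15.0
ee_pos: [0.4782, 0.113, 0.3834]
orientation: [0.002, 0.708, 0.706, 0.003]
force: [-4.5, 0.3, 18.5]
gripper_width: 0.0204
```

Solid stop: the force climbs with no travel, with the packed top about 81 mm below the mouth, inside the stated range. Holding about 20 N for a second.

>>> apply_moves(linear=[[0, 0, 0.13], [0, 0, 0.13], [0, 0, 0.13], [0, 0, 0.13], [0, 0, 0.13], [0, 0, 0.13]], dr=[[0, 0, 0], [0, 0, 0], [0, 0, 0], [0, 0, 0], [0, 0, 0], [0, 0, 0]], hand=[0, 0, 0, 0, 0, 0])

```text
time_s: 15.6
ee_pos: [0.4781, 0.113, 0.3833]
orientation: [0.002, 0.708, 0.706, 0.003]
force: [-4.7, -0.6, 18.9]
gripper_width: 0.0206
```

>>> apply_moves(linear=[[0, 0, 0.17], [0, 0, 0.19], [0, 0, 0.19], [0, 0, 0.19], [0, 0, 0.19], [0, 0, 0.19]], dr=[[0, 0, 0], [0, 0, 0], [0, 0, 0], [0, 0, 0], [0, 0, 0], [0, 0, 0]], hand=[0, 0, 0, 0, 0, 0])

```text
time_s: 16.2
ee_pos: [0.4779, 0.113, 0.3828]
orientation: [0.003, 0.708, 0.706, 0.003]
force: [-6.5, -0.4, 22.5]
gripper_width: 0.0208
```

Run:
```python
from h import *
import cv2
b=read_camera("side")[:,:,::-1]
goal(.478,.113,.39)
def g(a,s): 
    a=cv2.resize(a,None,fx=s,fy=s,interpolation=2); return (255*(a/255.)**.45).astype(np.uint8)
cv2.imwrite("pics/p13.png",g(b[170:240,205:265],8))
for z in(.15,.098,.068,.062):q=proj("side",[.4775,.113,z]);print(z,[(q[1]-205)*8,(q[0]-170)*8])
```

```text
t 16.25 pos [0.4779 0.113  0.3828] F [-5.5 -0.1 22.6] w 0.0208
linear cm [-0.    0.02 -0.72] dr [ 0.5  -0.06 -0.11]
0.15 [np.float64(233.93346509845856), np.float64(147.79514330881466)]
0.098 [np.float64(237.33745157430008), np.float64(299.99924383701455)]
0.068 [np.float64(239.21163989582124), np.float64(383.8007365051269)]
0.062 [np.float64(239.5789902067952), np.float64(400.226249372869)]
```

View pics/p13.png

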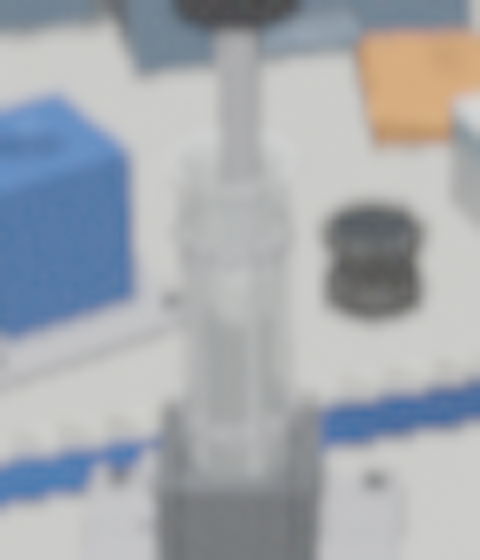

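Pellet is seated: foot at ≈y 300-318 in the crop, pellet just below it, underside near row 218 where the packed column's top showed earlier. Stiffness is ≈7 N/mm, consistent with the pad. Retracting the rod.

>>> apply_moves(linear=[[0, 0, -0.2], [0, 0, -0.8], [0, 0, -2], [0, 0, -4], [0, 0, -6], [0, 0, -8], [0, 0, -9], [0, 0, -9]], dr=[[0, 0, 0], [0.5, 0, 0], [0.5, 0, 0], [0.5, 0, 0], [0.5, 0, 0], [0.5, 0, 0], [0.5, 0, 0], [0.5, 0, 0]], hand=[0, 0, 0, 0, 0, 0, 0, 0])

```text
time_s: 17.05
ee_pos: [0.4772, 0.1129, 0.4741]
orientation: [0.0, 0.708, 0.706, 0.001]
force: [0.3, -0.0, -1.8]
gripper_width: 0.0208
```

Run:
```python
from h import *
import cv2
b=read_camera("side")[:,:,::-1]
goal(.446,.285,.47)
def g(a,s): 
    a=cv2.resize(a,None,fx=s,fy=s,interpolation=2); return (255*(a/255.)**.45).astype(np.uint8)
cv2.imwrite("pics/p14.png",g(b[110:240,195:265],4.5))
```

```text
t 17.1 pos [0.4772 0.1129 0.4728] F [ 0.5 -1.3 -1.1] w 0.0206
linear cm [17.2  -3.15  0.3 ] dr [ 0.02 -0.06 -0.11]
```

View pics/p14.png

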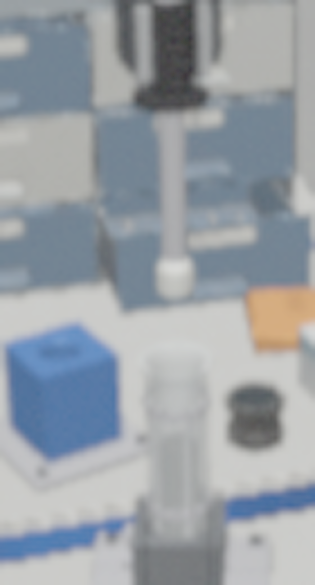

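Rod is clear of the tube, still straight, and the pellet stays down at crop y≈435-510. Moving back above the stand.

>>> apply_moves(linear=[[3, -0.5, 0.3], [7, -1.3, 0.3], [11.5, -2.1, 0.3], [15, -2.8, 0.3], [17.2, -3.15, 0.3], [17.2, -3.15, 0.3], [17.2, -3.15, 0.3], [17.2, -3.15, 5], [17.2, -3.15, 8.5], [17.2, -3.15, 8.5]], dr=[[0, 0, 0], [0, 0, 0], [0, 0, 0], [0, 0, 0], [0, 0, 0], [0, 0, 0], [0, 0, 0], [0, 0, 0], [0, 0, 0], [0, 0, 0]], hand=[0, 0, 0, 0, 0, 0, 0, 0, 0, 0])

```text
time_s: 18.1
ee_pos: [0.4457, 0.2839, 0.3835]
orientation: [-0.002, 0.708, 0.706, -0.003]
force: [0.5, -0.8, -0.2]
gripper_width: 0.0204
```

Run:
```python
from h import *
import cv2
b=read_camera("side")[:,:,::-1];c0=read_camera("top")[:,:,::-1]
goal(.446,.2847,.37)
def g(a,s): 
    a=cv2.resize(a,None,fx=s,fy=s,interpolation=2); return (255*(a/255.)**.45).astype(np.uint8)
p=proj("top",[.446,.285,.17]);r,c=map(int,p)
cv2.imwrite("pics/p15.png",np.hstack([g(b[130:220,175:241],6),g(c0[r-45:r+45,c-30:c+30],6)]))
```

```text
t 18.2 pos [0.4464 0.2845 0.3888] F [-0.7  0.3 -0.9] w 0.0207
linear cm [ 0.02 -0.04  1.88] dr [ 0.01 -0.05 -0.16]
```

View pics/p15.png

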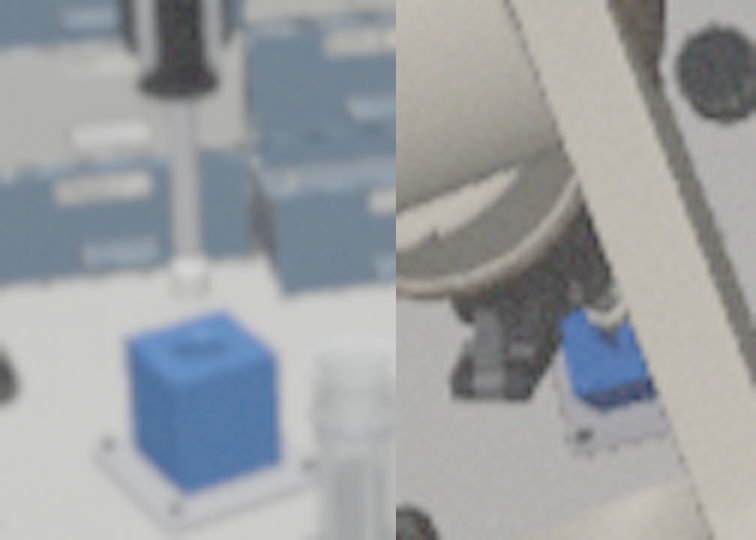

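Foot is at crop (190,280), extrapolating to x≈195 at the hole centre (≈201,348). I shift +1.5 mm in x, then lower to just above the block and look again.

>>> apply_moves(linear=[[0, 0.12, 0.6], [0, 0.12, 1.4], [0, 0.12, 1.4], [0, 0.12, 1.4], [0, 0.12, 1.4]], dr=[[0, 0, 0], [0, 0, 0], [0, 0, 0], [0, 0, 0], [0, 0, 0]], hand=[0, 0, 0, 0, 0])

```text
time_s: 18.7
ee_pos: [0.4476, 0.2845, 0.3752]
orientation: [-0.0, 0.708, 0.706, 0.001]
force: [0.6, -0.7, -1.4]
gripper_width: 0.0205
```

Run:
```python
from h import *
import cv2
b=read_camera("side")[:,:,::-1];c0=read_camera("top")[:,:,::-1]
goal(.4475,.2847,.2954)
def g(a,s): 
    a=cv2.resize(a,None,fx=s,fy=s,interpolation=2); return (255*(a/255.)**.45).astype(np.uint8)
cv2.imwrite("pics/p16.png",g(b[150:215,180:235],9))
for X in([.4465,.2847,.078],[.4475,.2847,.0895]):
  q=proj("side",X);print([(q[1]-180)*9,(q[0]-150)*9])
```

```text
t 18.8 pos [0.4476 0.2846 0.3752] F [-0.3  0.1 -2. ] w 0.0206
linear cm [ 0.01 -0.01  7.98] dr [ 0.03 -0.06 -0.15]
[np.float64(252.05990925441316), np.float64(305.05543583066685)]
[np.float64(253.21040238450993), np.float64(271.70523493763415)]
```

View pics/p16.png

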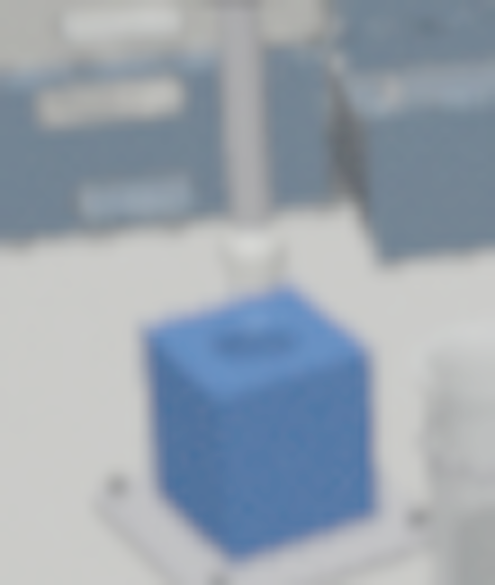

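Foot is at crop x≈252 and the hole centre at ≈257, about 1 mm off against 3 mm of clearance. Lowering in with a tiny correction.

>>> apply_moves(linear=[[0, 0.05, 0.8], [0, 0.05, 1.6], [0, 0.05, 2.4], [0, 0.05, 3.0]], dr=[[0, 0, 0], [0, 0, 0], [0, 0, 0], [0, 0, 0]], hand=[0, 0, 0, 0])

```text
time_s: 19.2
ee_pos: [0.448, 0.2845, 0.3439]
orientation: [-0.0, 0.708, 0.706, 0.0]
force: [0.5, -0.1, -0.1]
gripper_width: 0.0207
```

>>> apply_moves(linear=[[0, 0, 1.0], [0, 0, 2.0], [0, 0, 3.0], [0, 0, 4.0], [0, 0, 4.5], [0, 0, 4.7], [0, 0, 4.7]], dr=[[0, 0, 0], [0, 0, 0], [0, 0, 0], [0, 0, 0], [0, 0, 0], [0, 0, 0], [0, 0, 0]], hand=[0, 0, 0, 0, 0, 0, 0])

```text
time_s: 19.9
ee_pos: [0.448, 0.2846, 0.2969]
orientation: [-0.0, 0.708, 0.706, 0.0]
force: [-0.3, -0.1, -1.5]
gripper_width: 0.0203
```

>>> apply_moves(linear=[[0, 0, 0.1], [0, 0, 0.2], [0, 0, 0.2]], dr=[[0, 0, 0], [0, 0, 0], [0, 0, 0]], hand=[0, 0, 0])

```text
time_s: 20.2
ee_pos: [0.4481, 0.2846, 0.2954]
orientation: [-0.0, 0.708, 0.706, 0.001]
force: [-0.0, 0.9, 3.5]
gripper_width: 0.0207
```

Floor contact (+5 N). Releasing, then lifting straight up.

>>> apply_moves(linear=[[0, 0, 0], [0, 0, 0], [0, 0, 0], [0, 0, 0], [0, 0, -2], [0, 0, -5], [0, 0, -9], [0, 0, -13], [0, 0, -16], [0, 0, -16]], dr=[[0, 0, 0], [0, 0, 0], [0, 0, 0], [0, 0, 0], [0, 0, 0], [0, 0, 0], [0, 0, 0], [0, 0, 0], [0, 0, 0], [0, 0, 0]], hand=[0.6, 0.6, 0.6, 0.6, 0.6, 0.6, 0.6, 0.6, 0.6, 0.6])

```text
time_s: 21.2
ee_pos: [0.448, 0.2845, 0.4597]
orientation: [0.001, 0.708, 0.706, 0.003]
force: [0.1, -0.1, -0.9]
gripper_width: 0.0511
```

Run:
```python
from h import *
import cv2
b=read_camera("side")[:,:,::-1]
goal(.4,-.15,.45)
def g(a,s): 
    a=cv2.resize(a,None,fx=s,fy=s,interpolation=2); return (255*(a/255.)**.6).astype(np.uint8)
cv2.imwrite("pics/p17.png",g(b[140:330,165:315],3.1))
```

```text
t 21.25 pos [0.448  0.2845 0.4571] F [ 0.4  0.8 -0. ] w 0.0511
linear cm [-43.46  -4.69   0.6 ] dr [ 0.19 -0.13 -0.15]
```

View pics/p17.png

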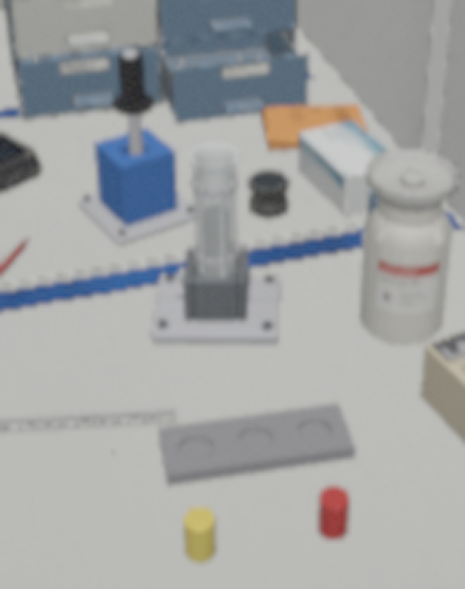

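Run:
```python
from h import *
import cv2
b=read_camera("side")[:,:,::-1]
a=cv2.imread("pics/side0.png")
def g(a,s): 
    a=cv2.resize(a,None,fx=s,fy=s,interpolation=2); return (255*(a/255.)**.6).astype(np.uint8)
cv2.imwrite("pics/p18.png",np.hstack([g(a[180:240,215:255],9),g(b[180:240,215:255],9)]))
for z in(.15,.098,.068):q=proj("side",[.4775,.113,z]);print(z,[(q[1]-215)*9,(q[0]-180)*9])
```

```text
0.15 [np.float64(173.17514823576587), np.float64(76.26953622241649)]
0.098 [np.float64(177.00463302108759), np.float64(247.49914931664136)]
0.068 [np.float64(179.1130948827989), np.float64(341.7758285682678)]
```

View pics/p18.png

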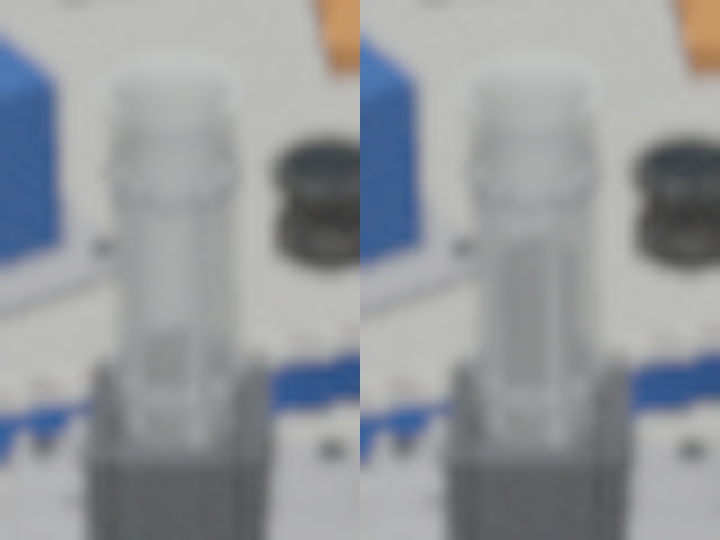

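The before/after pair settles it. The packed column's top was at y≈335; now a continuous dark column runs up to y≈243, where z=0.098 projects, so the pellet sits on the stack with no gap. The rod stands in the stand, the gripper is clear, and nothing else moved.

```bash
python3 -c "
from station import *
print(finish_job())"
```

```text
the job is handed in; nothing more can be done
None
```

I put the dark pellet from the tray's middle seat into the tube and pushed it down with the tamping rod until it stopped, about 51 mm below the mouth (packed top ≈81 mm). I held it there for about 1.2 s with a wrist reading of 18.5–22.5 N, roughly 20–24 N on the pellet with the rod's weight added. The highest reading was 22.6 N. I then stood the rod back in the blue stand, moved the gripper clear and handed in at about 21 s.

The last pictures show one continuous column in the tube with no visible gap, the tray empty, the rod upright in its stand, and the loupe, red and yellow pieces in place. I did not recheck the swab jar, as the last views do not show it. Two smaller disagreements:
- **Camera offset:** the side camera placed things 2–3 mm off the top camera, so I set the final alignments from relative positions in the image.
- **Sideways force:** up to about 6 N appeared while pressing, from slight tilt of the rod in the bore, and it was gone after I pulled the rod out.

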